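# Set a scored circuit-board panel out over the snapping edge and hold it

### The arm

A 6-joint arm with a two-finger parallel gripper is mounted at the origin on a cart in front of the work surface, level with it; the furniture and walls round the work are solid. World frame = base frame: x ahead of the robot, y to its left, z up, the work surface at z = 0. Lengths are in m, angles in rad, forces in N, time in s.
With the tool pointing down it reaches from about 0.25 to 0.725 m from the base axis. Payload 4 kg.
Tool frame: the origin (TCP) lies on the centre line of the jaws, within the pads' length; the fingertips stand 17 mm ahead of it and the grasp point (between the pads) lies 2 mm behind it; z points along the fingers, y is the line along which they close (so a half turn about z gives the same grasp; the last joint's range is limited). The gripper opens to 85 mm and grips with 20 to 120 N. Pads are 22 mm wide; open, the fingers measure 114 mm over their backs; the gripper's body (76 mm by 85 mm) begins 54 mm behind the grasp point. The pads swing forward as they close: fully open they stand 13 mm farther back than shut.
Start: joints at [1.251, 0.241, 0.005, 1.335, 0, 1.571], TCP at [0.157, 0.475, 0.248] pointing down, gripper open.
Joint ranges: [-2.72, 2.72], [-1.05, 1.87], [-1.09, 1.28], [-1.99, 2.15], [-1.42, 1.44], [-3.14, 3.14]. Speed limits (rad/s): [2.79, 2.79, 3.14, 3.14, 3.14, 3.14].

### API

Orientations are given as a unit quaternion [x, y, z, w].
In Python, from workcell import get_obs, imaging, order gives the robot as it stands.
- The arm moves only by the tool apply_moves, never from a script. Its argument "targets" is a list that holds one entry, the list of rows, each a list of 5 numbers: the shift along the world's x, y, z in units of 40 mm (1.0 is 40 mm), then the turn about the world's z in degrees, then the gripper command: -1 is shut, 1 is fully open, values between are in proportion. In form: [[[dx, dy, dz, turn, fingers], ...]]. A call has 1 to 8 rows; each row shifts and turns the commanded pose from where the row before left it; what a row does not reach is not made up. A row lasts 1/12 s, in which the tool goes at most 41.7 mm and 7.16 degrees, less where a joint would pass 70% of its speed; a pose out of reach is approached as far as the arm can. A call is refused whole if a number of a shift passes 1 or a number of a turn 7.16, either way. A call with a gripper value outside its range is refused whole. The fingers move at their own pace and stop on an object; the grip force is fixed at half the most. Time passes only in rows, so rows that do not move let the fingers close. It gives the time, the measured TCP pose, the force, the opening and the grip force at its end, in the units of the state.
- get_obs(): the state, without advancing time (a new reading comes with each control period).
- imaging.camera(name): name is "scene" or "top" or "wrist"; returns (picture, depth): 480x640x3 uint8, blue, green, red; 480x640 float32, m along the optical axis (not along the pixel's ray), 0 where there is no reading.
- imaging.get_calibration(name): a dict with "camera_matrix" (3x3 intrinsics, pixels), "eye" and "rotation" of the camera in the world; the wrist camera has in their place "hand_eye" (4x4, takes a point from camera to tool coordinates, whose origin is the TCP and whose axes are the flange's). Camera axes: x right, y down, z forward; pixel columns grow to the right and rows downward; lengths in m; the calibration is good to about 2 mm. A picture is of the moment at which its call begins: read the wrist's pose just before it. get_calibration takes no time and is no camera call.
- order.job_done(): hands the job in; it is judged then, once.
The state is a dict: "clock": time; "joint_pos": joint angles; "joint_vel": joint speeds; "tau": joint torques, N m; "eef_pos": TCP position; "tool_rot": TCP orientation; "ft_force": force on the tool from outside, world axes, zero at the start; "ft_torque": the same for the moment, N m; "grip_width": finger opening in m; "grasp_force": force on a finger pad.
Only numpy, scipy, OpenCV 4.12 (cv2) and the standard library are available. Lean on these libraries where they do the work, as an engineer would, in place of code of your own. Each camera call takes 0.05 s, during which the arm holds its last target. There are 200 camera calls.

### The job

The strip of five boards has just been scored and the scoring cutter still lies on it, where a hand has to hold: first lift the cutter off and hang it by its eye on the free peg of the tool rack. Then slide the strip along the snapping block, flat on the block and between the two guide pins, until three boards stand out past the steel edge and the third score line lies square over that edge. More than half the strip is then hanging out, so keep hold of it: finish while still holding it flat on the block so that it cannot tip, ready for snapping; leave the caliper, the marker and the fuse box alone.

Things in the scene. Friction and masses are not known exactly. Their poses are not given: they have to be found in the camera images.
- panel_center (a point): Centre (half-way up) of the loose green strip of five equal bare boards joined end to end: 200 x 60 x 4 mm, 63 to 126 g, flat, same both ways round. x runs along the strip to its leading end (100 mm away), z up. It lies on the snapping block, leading end still behind the guide pins. Pale score lines cross it at x = +60, +20, -20 and -60 mm.
- third_score (a point): The third score line counted from the leading end of the strip, at its middle, half-way up: 20 mm behind the centre of the strip (panel_center x = -20 mm). Same axes as panel_center.
- edge (a point): Middle of the snapping edge, on top of the fixed block (50 mm high, on a 3 mm mat). x points outward, y along the edge, z up. The flat top reaches back to x = -250 mm: first 20 mm a steel bar 96 mm wide, then a wooden rail only 44 mm wide, so beside and under the strip's long sides fingers have 40 mm of free depth. Guide pins, 9 mm thick, 10 mm high, stand at x = -10, y = +-37.5 mm (66 mm clear).
- cutter_grip (a point): Middle of the handle of the loose black scoring cutter, half-way up. The handle is 90 mm long (x), 20 mm wide (y), 12 mm high; x points to the eye, z up. It lies flat on the strip's rear half, underside on the strip's top. 167 mm long in all, 48 to 78 g; a holder and a thin hooked blade reach to x = -91 mm.
- cutter_eye (a point): Centre of the eye at the butt end of the cutter: a round hole 19 mm wide through a flat ring 31 mm across and 6 mm thick; 60 mm from cutter_grip along x and 3 mm lower. Same axes as cutter_grip; the hole runs along z.
- peg_mid (a point): Middle of the free peg of the fixed tool rack (grey perforated upright; a steel rule hangs on the other peg, 66 mm to -y). x points level into the upright, z up. The 5 mm thick peg slants up at 45 degrees: tip 16 mm out (-x) and 16 mm up from here, root 16 mm in and 16 mm down. The upright ends 39 mm above here. The cutter, let go with the peg through its eye, swings down and hangs.
- caliper: Bystander: digital caliper, 72 x 230 x 14 mm, lying on the desk; origin at its underside.
- marker: Bystander: marker pen, 13 x 128 x 15 mm, lying on the desk; origin at its underside.
- fuse_box: Bystander: small lidded box, 40 x 60 x 20 mm, lying on the mat; origin at its underside.

How it is judged:
By the outcome, as a careful person would: the job done as asked, in the order asked, and still so for the second after the job is handed in, while the arm keeps its last pose, push and grip.
It also fails if it takes over 61 s, if anything falls off the work surface, if the arm or the gripper's body presses on something with over 40 N, if the wrist force passes 120 N, or if a joint passes its speed limit or range.

## Working session

There is one attempt and no reset: what is moved stays moved. The work goes in short steps, Python scripts to look and compute and a tool call to move; the robot and the scene stay as the last step left them, time stands still between calls to the robot, and variables do not carry over. Pictures are saved under pics/ and viewed, at most 10 in all, crops included, and the job is handed in when it is done.

Besides the shell and the picture viewer there is one more tool, called after "Request:" by a JSON object that holds its "name" and its "arguments", one argument or row to a line. apply_moves: Moves the arm, as the interface text tells. Its arguments: {"type":"object","properties":{"targets":{"type":"array","items":{"type":"array","items":{"type":"array","items":{"type":"number"}}}}},"required":["targets"]}

```bash
mkdir -p pics; ls
cat > h.py <<'E'
import numpy as np,cv2
from workcell import get_obs,imaging,order
from scipy.spatial.transform import Rotation as R
def snap(n,f=None):
    o=get_obs(); im,d=imaging.camera(n); im=np.array(im)
    if f: cv2.imwrite('pics/'+f,im); np.save('pics/'+f+'.npy',d)
    return o,im,np.array(d)
def cam(n,o=None):
    c=imaging.get_calibration(n); K=np.array(c['camera_matrix'])
    if n=='wrist':
        T=np.eye(4);T[:3,:3]=R.from_quat(o['tool_rot']).as_matrix();T[:3,3]=o['eef_pos']
        M=T@np.array(c['hand_eye']); return K,M[:3,3],M[:3,:3]
    return K,np.array(c['eye']),np.array(c['rotation'])
def ray(K,e,Rm,px,z):
    p=np.atleast_2d(px).astype(float); d=np.c_[p,np.ones(len(p))]@np.linalg.inv(K).T@Rm.T
    return e+d*((z-e[2])/d[:,2])[:,None]
def dep(K,e,Rm,px,d):
    p=np.atleast_2d(px).astype(float); z=np.array([d[int(v),int(u)] for u,v in p])
    return e+(np.c_[p,np.ones(len(p))]@np.linalg.inv(K).T*z[:,None])@Rm.T
E
python3 - <<'E'
from h import *
print(get_obs())
for n in('top','scene'):
    o,im,d=snap(n,n+'0.png'); K,e,Rm=cam(n); print(n,K.tolist(),e,Rm.tolist())
    print(dep(K,e,Rm,[(320,240),(100,400),(500,400)],d))
E
```

```text
pics
{'clock': 0.0, 'joint_pos': array([ 1.25100201e+00,  2.41444653e-01,  3.69320190e-03,  1.33520026e+00,
       -2.23729850e-06,  1.57080630e+00]), 'joint_vel': array([ 1.13402520e-03,  2.31828686e-05, -1.76275755e-04,  3.62015155e-06,
       -1.25567168e-04, -1.08371660e-03]), 'tau': array([ 1.75114028e-04, -3.72319257e+01,  2.52406436e+01,  1.66529400e-02,
        5.05608944e-05, -5.88987120e-06]), 'eef_pos': array([0.15699405, 0.47406943, 0.24738527]), 'tool_rot': array([ 1.59221508e-01,  9.87242295e-01, -1.06412242e-03, -1.70476670e-04]), 'ft_force': array([-0.78438876,  0.61588049,  0.02685357]), 'ft_torque': array([ 0.00762262,  0.00290794, -0.00133849]), 'grasp_force': 0.0, 'grip_width': 0.08507195841897254}
top [[473.33596922362307, 0.0, 312.1456822208985], [0.0, 473.33596922362307, 232.4154340148066], [0.0, 0.0, 1.0]] [0.46799177 0.09941189 1.05910069] [0.7078029003587599, -0.7039448010933897, 0.05291246079099003, -0.026020045164396037]Traceback (most recent call last):
  File "<stdin>", line 5, in <module>
  File "h.py", line 19, in dep
    return e+(np.c_[p,np.ones(len(p))]@np.linalg.inv(K).T*z[:,None])@Rm.T
             ~~~~~~~~~~~~~~~~~~~~~~~~~~~~~~~~~~~~~~~~~~~~~~~~~~~~~~~^~~~~
ValueError: matmul: Input operand 1 has a mismatch in its core dimension 0, with gufunc signature (n?,k),(k,m?)->(n?,m?) (size 4 is different from 3)
```

View pics/top0.png

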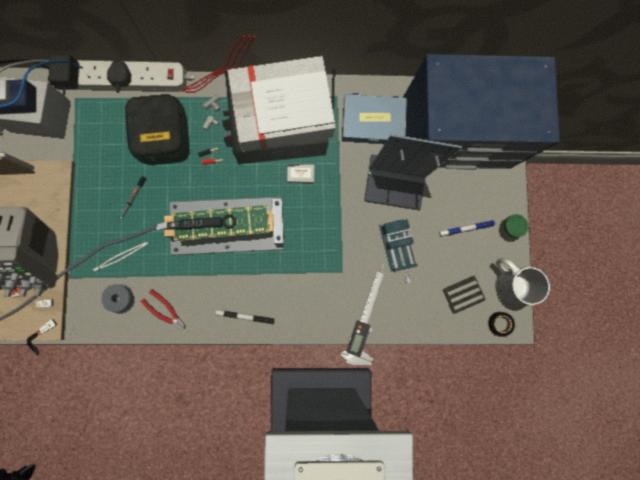

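The top view shows the strip on its block around pixel (222,222), with the black cutter on it and its eye near (230,221). The robot is at the bottom, and the white caliper is near (365,320). The rotation turns out to be a quaternion, so I'll fix the helper.

```bash
sed -i "s/np.array(c\['rotation'\])$/R.from_quat(c['rotation']).as_matrix()/" h.py
python3 - <<'E'
from h import *
for n in('top','scene'):
    o,im,d=snap(n,n+'0.png'); K,e,Rm=cam(n); print(n,K[0,0],e,Rm.round(3).tolist())
    if n=='top':
        print(dep(K,e,Rm,[(222,222),(230,221),(278,222),(300,250),(100,250),(275,265),(300,174),(375,200),(410,150),(280,100)],d).round(3))
        c=im[185:265,150:350]; cv2.imwrite('pics/topc.png',cv2.resize(c,None,fx=4,fy=4,interpolation=2))
E
```

```text
top 473.33596922362307 [0.46799177 0.09941189 1.05910069] [[0.003, -0.994, 0.112], [-0.999, -0.008, -0.038], [0.038, -0.111, -0.993]]
[[ 0.6    0.252  0.064]
 [ 0.604  0.236  0.056]
 [ 0.603  0.134  0.055]
 [ 0.547  0.086  0.005]
 [ 0.544  0.527  0.002]
 [ 0.513  0.142  0.002]
 [ 0.716  0.088  0.021]
 [ 0.661 -0.083  0.008]
 [ 0.724 -0.119  0.191]
 [ 0.826  0.129  0.171]]
scene 487.2457670627676 [-0.00808267 -0.3614099   0.6332301 ] [[0.624, -0.454, 0.636], [-0.782, -0.362, 0.508], [0.0, -0.814, -0.581]]
```

View pics/scene0.png

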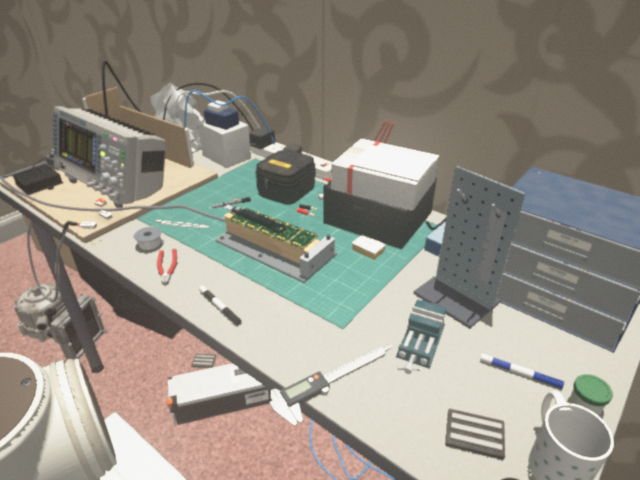

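View pics/topc.png

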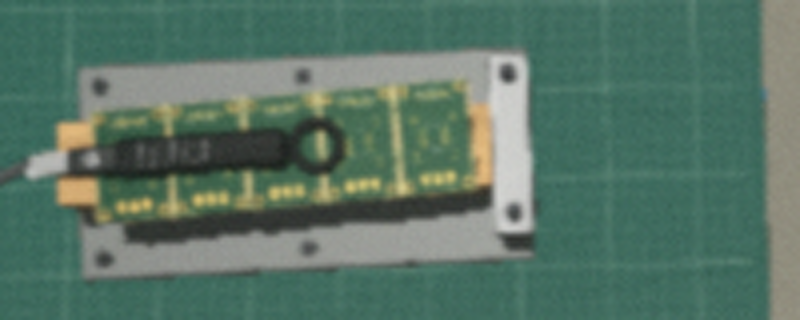

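The scene view shows the block at (275,240), with its white steel edge bar at the right (-y) end. The perforated rack is at (480,240). In the 4x top crop, the strip spans (95..475, 80..220), yawed slightly against the block. The eye is at (316,146) and the steel bar is at x about 490..530, with its pins at (507,73) and (514,212). Next I'll look at the rack up close.

Run:
```python
from h import *
im=cv2.imread('pics/scene0.png'); d=np.load('pics/scene0.png.npy'); K,e,Rm=cam('scene')
a=cv2.resize(im[160:330,410:530],None,fx=3.4,fy=3.4,interpolation=2)
b=cv2.resize(im[190:290,205:345],None,fx=2.7,fy=2.7,interpolation=2)
c=np.zeros((600,800,3),np.uint8); c[:578,:408]=a[:578,:408]; c[:270,415:793]=b
cv2.imwrite('pics/sc.png',c)
# upright plane
v,u=np.mgrid[185:275:2,445:515:2]; P=dep(K,e,Rm,np.c_[u.ravel(),v.ravel()],d)
best=None; rng=np.random.default_rng(0)
for _ in range(500):
    q=P[rng.choice(len(P),3,False)]; n=np.cross(q[1]-q[0],q[2]-q[0])
    if np.linalg.norm(n)<1e-6: continue
    n/=np.linalg.norm(n); i=abs((P-q[0])@n)<.003
    if best is None or i.sum()>best.sum(): best=i
Q=P[best]; m=Q.mean(0); n=np.linalg.svd(Q-m)[2][2]; n*=np.sign(n[0]); print(best.mean(),m,n,Q.min(0),Q.max(0))
D=(P-m)@n
f=(D<-.006); pu=np.c_[u.ravel(),v.ravel()]
for p,w,dd in zip(pu[f],P[f],D[f]): print(p,w.round(3),dd.round(3))
```

```text
0.7682539682539683 [ 0.7222654  -0.1293194   0.15132219] [ 0.98801255 -0.15433553 -0.00342562] [ 0.70999318 -0.19588578  0.02260847] [ 0.73373373 -0.06703265  0.24992945]
[457 189] [ 0.696 -0.093  0.228] -0.032
[457 191] [ 0.693 -0.095  0.226] -0.035
[459 191] [ 0.697 -0.097  0.225] -0.03
[459 193] [ 0.702 -0.096  0.219] -0.026
[461 193] [ 0.703 -0.098  0.219] -0.024
[461 195] [ 0.708 -0.097  0.213] -0.019
[463 195] [ 0.712 -0.099  0.211] -0.015
[463 197] [ 0.719 -0.097  0.204] -0.008
[479 205] [-0.008 -0.361  0.633] -0.687
[491 205] [ 0.685 -0.158  0.226] -0.033
[493 205] [ 0.685 -0.161  0.228] -0.032
[493 207] [ 0.688 -0.161  0.222] -0.029
[495 207] [ 0.692 -0.163  0.221] -0.025
[491 209] [ 0.712 -0.151  0.203] -0.007
[493 209] [ 0.712 -0.154  0.204] -0.006
[495 209] [ 0.696 -0.162  0.215] -0.021
[497 209] [ 0.7   -0.164  0.214] -0.017
[493 211] [ 0.712 -0.155  0.201] -0.007
[495 211] [ 0.701 -0.162  0.209] -0.017
[497 211] [ 0.703 -0.164  0.209] -0.014
[499 211] [ 0.709 -0.165  0.206] -0.007
[493 213] [ 0.712 -0.156  0.197] -0.006
[497 213] [ 0.706 -0.164  0.203] -0.011
[491 215] 
[... 2209 characters left out ...]
0.151  0.097] -0.006
[483 259] [ 0.711 -0.158  0.102] -0.006
[487 259] [ 0.71  -0.165  0.106] -0.007
[479 261] [ 0.711 -0.152  0.094] -0.008
[485 261] [ 0.71  -0.163  0.1  ] -0.007
[487 263] [ 0.71  -0.167  0.098] -0.006
[487 265] [ 0.71  -0.168  0.094] -0.006
[489 265] [ 0.709 -0.171  0.096] -0.006
[477 267] [ 0.713 -0.151  0.079] -0.006
[477 269] [ 0.712 -0.152  0.075] -0.006
[481 269] [ 0.709 -0.159  0.081] -0.008
[483 269] [ 0.71  -0.163  0.082] -0.007
[489 269] [ 0.707 -0.174  0.089] -0.008
[477 271] [ 0.711 -0.153  0.072] -0.007
[477 273] [ 0.712 -0.153  0.066] -0.006
[485 273] [ 0.709 -0.168  0.076] -0.007
[489 273] [ 0.709 -0.175  0.08 ] -0.006
[505 273] [-0.008 -0.361  0.633] -0.687
```

View pics/sc.png

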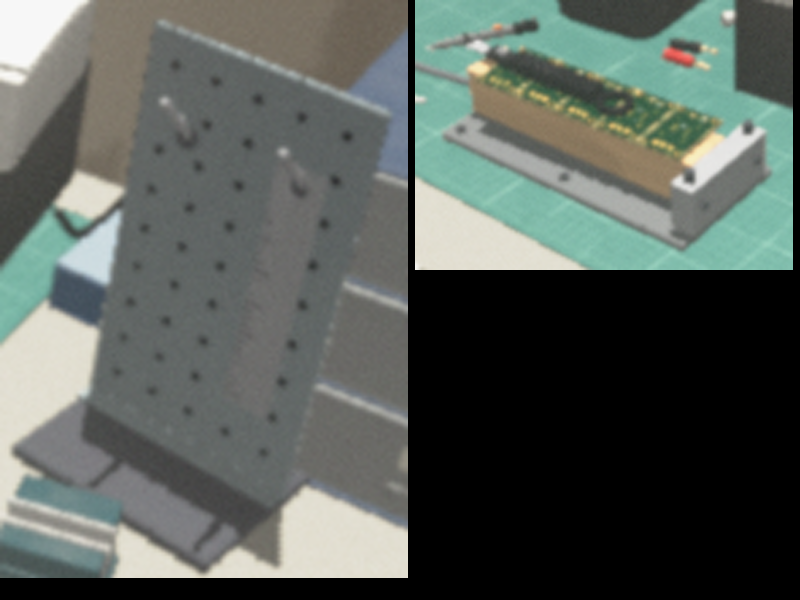

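In the rack crop, the free peg is the left one, with its tip near (165,102) and root near (190,135). The rule hangs on the right peg, tip near (283,153). From depth, peg_mid ≈ (0.711,-0.095,0.212) and the upright's yaw is about -9°. Two things agree with this: the upright's top at 0.250 is 39 mm above it, and the spacing to the other peg is about 66 mm. Next comes a coarse cutter position, then a move over it.

Run:
```python
from h import *
K,e,Rm=cam('top')
c=lambda L:np.array(L)/4.+[150,185]
print('eye,handle ends(285,147),(115,156)',ray(K,e,Rm,c([(316,146),(285,147),(115,156)]),.061).round(4).tolist())
print('strip score mid',ray(K,e,Rm,c([(168,155),(243,150),(319,140),(397,137)]),.057).round(4).tolist())
print('pins, bar front corners',ray(K,e,Rm,c([(507,73),(514,212)]),.063).round(4).tolist(),ray(K,e,Rm,c([(526,55),(532,235)]),.053).round(4).tolist())
o=get_obs(); w=imaging.get_calibration('wrist'); print(np.array(w['camera_matrix']).round(1).tolist(),np.array(w['hand_eye']).round(3).tolist())
```

```text
eye,handle ends(285,147),(115,156) [[0.602, 0.2376, 0.061], [0.6013, 0.2538, 0.061], [0.5958, 0.3426, 0.061]]
strip score mid [[0.5971, 0.3158, 0.057], [0.6001, 0.2765, 0.057], [0.6057, 0.2366, 0.057], [0.6077, 0.1954, 0.057]]
pins, bar front corners [[0.6417, 0.1372, 0.063], [0.5675, 0.1327, 0.063]] [[0.6534, 0.1275, 0.053], [0.5562, 0.1233, 0.053]]
[[363.9, 0.0, 314.8], [0.0, 363.9, 236.5], [0.0, 0.0, 1.0]] [[-0.0, -0.965, -0.261, 0.065], [1.0, -0.001, 0.0, 0.001], [-0.0, -0.261, 0.965, -0.127], [0.0, 0.0, 0.0, 1.0]]
```

Request:
{"name": "apply_moves", "arguments": {
  "targets": [
    [[0.69,-0.276,0,-4.27,0.3],[0.69,-0.276,0,-4.27,0.3],[0.69,-0.276,0,-4.27,0.3],[0.69,-0.276,0,-4.27,0.3],[0.69,-0.276,0,-4.27,0.3],[0.69,-0.276,0,-4.27,0.3],[0.69,-0.276,0,-4.27,0.3],[0.69,-0.276,0,-4.27,0.3]]
  ]
}}

```text
clock: 0.82
eef_pos: [0.3791, 0.3854, 0.2479]
tool_rot: [0.444, 0.896, -0.0, -0.0]
ft_force: [-0.0, 0.8, 0.1]
grip_width: 0.0556
grasp_force: 0.0
```

Request:
{"name": "apply_moves", "arguments": {
  "targets": [
    [[0.69,-0.276,0,-4.27,0.3],[0.69,-0.276,0,-4.27,0.3],[0.69,-0.276,0,-4.27,0.3],[0.69,-0.276,0,-4.27,0.3],[0.69,-0.276,0,-4.27,0.3],[0.69,-0.276,0,-4.27,0.3],[0.69,-0.276,0,-4.27,0.3],[0.69,-0.276,0,-4.27,0.3]]
  ]
}}

```text
clock: 1.48
eef_pos: [0.5998, 0.2971, 0.2477]
tool_rot: [0.687, 0.726, -0.0, -0.0]
ft_force: [0.3, 0.4, -0.2]
grip_width: 0.0555
grasp_force: 0.0
```

Request:
{"name": "apply_moves", "arguments": {
  "targets": [
    [[0,0,0,0,0.3],[0,0,0,0,0.3],[0,0,0,0,0.3]]
  ]
}}

```text
clock: 1.73
eef_pos: [0.5982, 0.298, 0.2475]
tool_rot: [0.686, 0.728, -0.001, -0.001]
ft_force: [0.6, -0.4, -0.6]
grip_width: 0.0557
grasp_force: 0.0
```

Run:
```python
from h import *
o,im,d=snap('wrist','w1.png'); import json
json.dump({k:o[k].tolist() for k in('eef_pos','tool_rot')},open('pics/w1.json','w')); print(o['eef_pos'],o['grip_width'],o['clock'],o['joint_pos'].round(2))
```

```text
[0.59823338 0.29795252 0.24748275] 0.05567107079957291 1.7333 [0.46 0.6  0.54 1.52 0.   1.97]
```

View pics/w1.png

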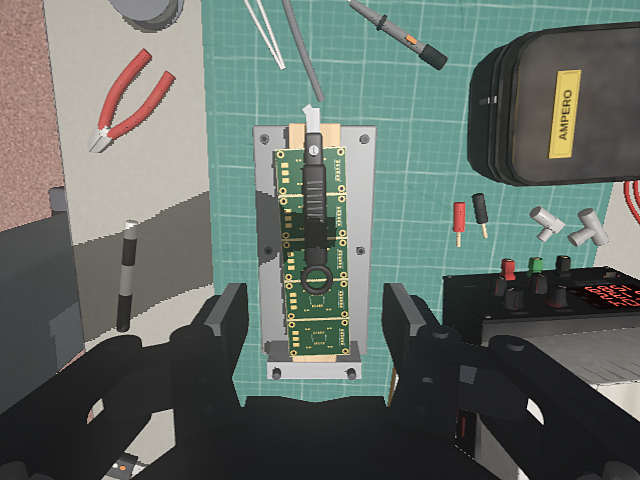

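The wrist view has image up = +y. The eye is at (317,278) and the handle runs from about (315,165) to (316,265). The strip's leading end is at (290..349,355) and its rear end at about (277..345,149). The bar's front edge is near row 379, with the pins at (276,373) and (357,372).

```bash
cat > m.py <<'E'
from h import *
import json
def load(f):
    o=json.load(open(f'pics/{f}.json')); im=cv2.imread(f'pics/{f}.png'); return im,cam('wrist',o)
E
python3 - <<'E'
from m import *
im,C=load('w1')
hsv=cv2.cvtColor(im,cv2.COLOR_BGR2HSV)
P=lambda L,z:ray(*C,L,z).round(4).tolist()
print('eye',P([(317,278)],.063),'handle',P([(315,165),(316,265)],.069))
print('strip corners',P([(291,355),(349,355),(277,150),(345,148)],.057))
print('pins',P([(276,373),(357,372)],.063),'edge',P([(268,379),(361,378)],.053))
# pixel rows: dark extents of handle, green extents of strip, pale score lines
for v in range(160,270,15):
    g=im[v,290:345].max(1); k=np.where(g<75)[0]+290; print(v,k.min(),k.max(),end='; ')
print()
for v in range(155,356,20):
    r=im[v].astype(int); h=hsv[v]; k=np.where((h[:,0]>35)&(h[:,0]<75)&(h[:,1]>90))[0]; k=k[(k>265)&(k<360)]; print(v,k.min() if len(k) else 0,k.max() if len(k) else 0,end='; ')
print()
c=cv2.resize(im[330:400,250:380],None,fx=6,fy=6,interpolation=2);cv2.imwrite('pics/edge.png',c)
E
```

```text
eye [[0.6042, 0.2411, 0.063]] handle [[0.5964, 0.3428, 0.069], [0.6024, 0.2558, 0.069]]
strip corners [[0.5836, 0.1558, 0.057], [0.6409, 0.1593, 0.057], [0.5635, 0.3526, 0.057], [0.621, 0.3576, 0.057]]
pins [[0.5699, 0.1387, 0.063], [0.6495, 0.1447, 0.063]] edge [[0.5611, 0.1239, 0.053], [0.6559, 0.1308, 0.053]]
160 304 322; 175 303 325; 190 302 325; 205 304 325; 220 291 334; 235 290 335; 250 290 326; 265 308 324; 
155 0 0; 175 278 278; 195 0 0; 215 335 345; 235 336 336; 255 295 346; 275 284 338; 295 287 347; 315 296 339; 335 289 348; 355 0 0;
```

View pics/edge.png

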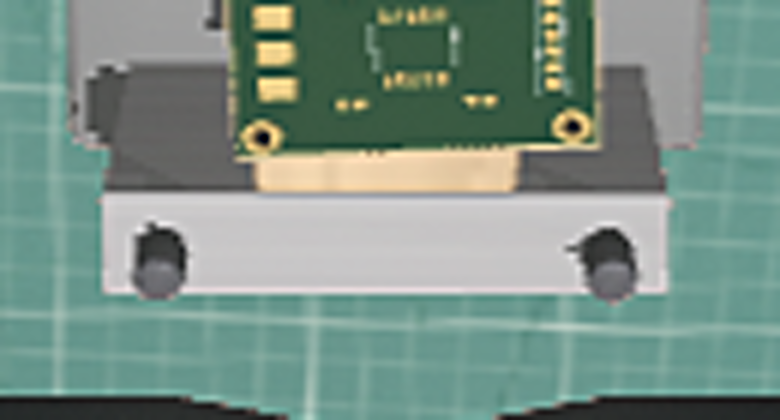

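The edge crop, at 6x from (250,330), shows the bar's front top edge at px row 378.8 (267..361). It is parallel to the jaw line, so the edge angle is about 3.4°. The leading end slopes 1.7° more, so the strip is at about 5.1°. Both cameras put the cutter grip at about (0.5995,0.2995), yaw about 3.5°. Descending to grasp.

Request:
{"name": "apply_moves", "arguments": {
  "targets": [
    [[0.03,0.04,-0.8,0,0.2],[0,0,-0.8,0,0.2],[0,0,-0.8,0,0.2],[0,0,-0.8,0,0.2],[0,0,-0.6,0,0.2],[0,0,-0.3,0,0.2],[0,0,-0.2,0,0.2],[0,0,0,0,0.2]]
  ]
}}

```text
clock: 2.45
eef_pos: [0.5987, 0.2999, 0.0754]
tool_rot: [0.686, 0.728, -0.001, -0.0]
ft_force: [-0.4, 0.2, -0.6]
grip_width: 0.0512
grasp_force: 0.0
```

Request:
{"name": "apply_moves", "arguments": {
  "targets": [
    [[0,0,0,0,-0.1],[0,0,0,0,-0.3],[0,0,0,0,-0.4],[0,0,0,0,-0.5],[0,0,0,0,-0.6],[0,0,0,0,-0.8],[0,0,0,0,-1],[0,0,0,0,-1]]
  ]
}}

```text
clock: 3.12
eef_pos: [0.6009, 0.3001, 0.0782]
tool_rot: [0.686, 0.727, 0.001, 0.0]
ft_force: [-0.5, 0.1, 5.8]
grip_width: 0.0181
grasp_force: 59.0
```

Request:
{"name": "apply_moves", "arguments": {
  "targets": [
    [[0,0,0.1,0,-1],[0,0,0.2,0,-1],[0,0,0.4,0,-1],[0,0,0.8,0,-1],[0,0,0.9,0,-1],[0,0,0.9,0,-1],[0,0,0.9,0,-1],[0,0,0.5,0,-1]]
  ]
}}

```text
clock: 3.78
eef_pos: [0.6009, 0.2999, 0.27]
tool_rot: [0.686, 0.727, 0.003, 0.001]
ft_force: [-0.1, 0.0, 0.3]
grip_width: 0.0179
grasp_force: 58.8
```

Request:
{"name": "apply_moves", "arguments": {
  "targets": [
    [[0,0,0,0,-1],[0,0,0,0,-1]]
  ]
}}

```text
clock: 3.95
eef_pos: [0.6007, 0.2999, 0.2665]
tool_rot: [0.686, 0.727, 0.002, 0.001]
ft_force: [-0.7, 0.4, -1.3]
grip_width: 0.0183
grasp_force: 58.8
```

Run:
```python
from m import *
o,im,d=snap('wrist','w2.png'); json.dump({k:o[k].tolist() for k in('eef_pos','tool_rot')},open('pics/w2.json','w'))
print(o['eef_pos'],o['grip_width'],o['grasp_force'])
o,i2,d2=snap('scene','s2.png')
c=np.zeros((480,800,3),np.uint8); c[:,:400]=im[:,120:520]; c[:,400:]=cv2.resize(i2[60:300,180:380],(400,480)); cv2.imwrite('pics/v2.png',c)
```

```text
[0.60071381 0.29986988 0.26647487] 0.018343079180403093 58.794270157814026
```

View pics/v2.png

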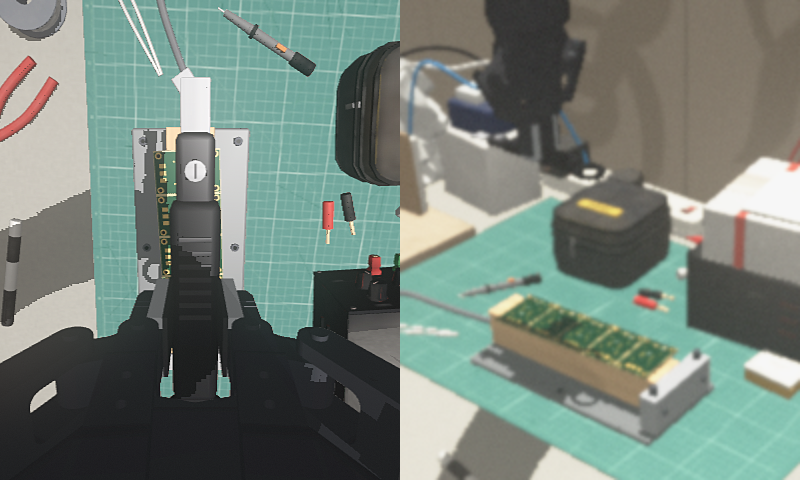

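The cutter is held straight in the jaws, and the strip lies free on the block with its score lines visible. Now swing to the rack, staying 20 mm out, and check the eye against the peg.

Request:
{"name": "apply_moves", "arguments": {
  "targets": [
    [[0,-0.5,0.1,4.86,-1],[0,-0.6,0.1,4.86,-1],[0,-0.6,0.1,4.86,-1],[0,-0.6,0.1,4.86,-1],[0,-0.6,0.1,4.86,-1],[0,-0.6,0,4.86,-1],[0,-0.6,0,4.86,-1],[0,-0.6,0,4.86,-1]]
  ]
}}

```text
clock: 4.72
eef_pos: [0.5988, 0.1103, 0.2818]
tool_rot: [0.403, 0.915, -0.001, -0.002]
ft_force: [1.1, 1.0, -0.6]
grip_width: 0.0177
grasp_force: 58.8
```

Request:
{"name": "apply_moves", "arguments": {
  "targets": [
    [[0,-0.6,0,4.86,-1],[0,-0.6,0,4.86,-1],[0,-0.6,0,4.86,-1],[0,-0.6,0,4.86,-1],[0,-0.6,0,4.86,-1],[0,-0.6,0,4.86,-1],[0,-0.6,0,4.86,-1],[0,-0.6,0,4.86,-1]]
  ]
}}

```text
clock: 5.38
eef_pos: [0.5988, -0.0814, 0.2817]
tool_rot: [0.075, 0.997, 0.0, -0.002]
ft_force: [0.9, 0.4, -0.6]
grip_width: 0.0176
grasp_force: 58.8
```

Request:
{"name": "apply_moves", "arguments": {
  "targets": [
    [[0,0,0,0,-1],[0,0,0,0,-1],[0,0,0,0,-1],[0,0,0,0,-1]]
  ]
}}

```text
clock: 5.72
eef_pos: [0.5996, -0.0795, 0.2833]
tool_rot: [0.077, 0.997, 0.0, -0.001]
ft_force: [-0.6, -0.1, -0.7]
grip_width: 0.0181
grasp_force: 58.8
```

Run:
```python
from m import *
o,i2,d2=snap('scene','s3.png'); print(o['eef_pos'],R.from_quat(o['tool_rot']).as_matrix().round(3).tolist(),o['joint_pos'].round(2),o['clock'])
cv2.imwrite('pics/v3.png',cv2.resize(i2[100:220,390:540],(750,600),interpolation=2))
```

```text
[ 0.59959478 -0.07947203  0.28325191] [[-0.988, 0.154, -0.002], [0.154, 0.988, 0.001], [0.002, 0.0, -1.0]] [-0.13  0.45  0.39  1.52  0.    0.02] 5.7167
```

View pics/v3.png

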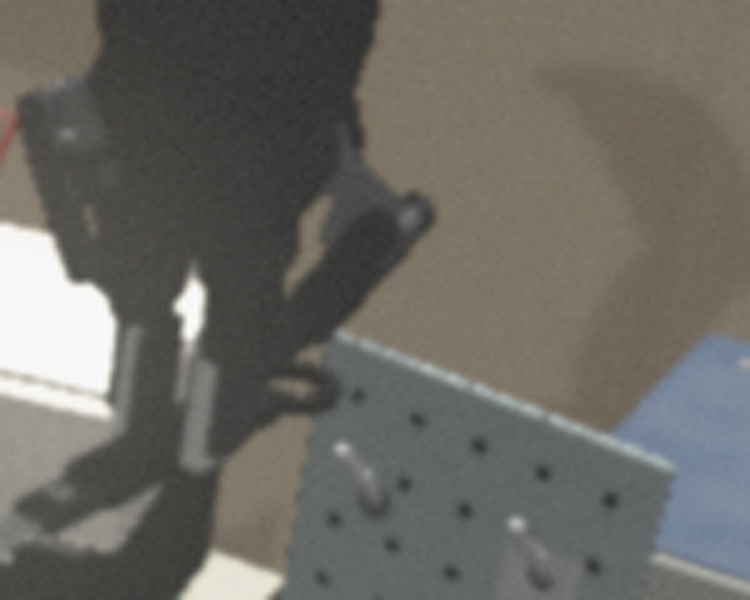

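The crop, at 5x from (390,100), shows the eye's hole at (296,388), the peg tip at (343,450) and its root at (375,503). I'll compare these with my predictions.

Run:
```python
from m import *
K,e,Rm=cam('scene'); d=np.load('pics/s3.png.npy')
pr=lambda p:(lambda q:(K@q/q[2])[:2].round(1))(Rm.T@(np.array(p)-e))
print('pred eye',pr([.6589,-.0887,.265]),'seen',449.2,177.6)
m=np.array([.711,-.095,.212]);n=np.array([.988,-.154,0]);z=np.array([0,0,1])
print('tip',pr(m-.016*n+.016*z),'root',pr(m+.016*n-.016*z),'seen tip',458.6,190,'root',465,200.6)
print('seen eye at z .265',ray(K,e,Rm,[(449.2,177.6)],.265))
for px in [(443,177),(455,178),(449,182),(449,174),(452,175)]: print(px,dep(K,e,Rm,[px],d).round(4))
```

```text
pred eye [447.9 176.9] seen 449.2 177.6
tip [456.5 189.1] root [464.2 199. ] seen tip 458.6 190 root 465 200.6
seen eye at z .265 [[ 0.65793845 -0.09142258  0.265     ]]
(443, 177) [[ 0.6384 -0.0892  0.2735]]
(455, 178) [[ 0.6561 -0.1017  0.2685]]
(449, 182) [[ 0.647  -0.0968  0.2636]]
(449, 174) [[ 0.6693 -0.0854  0.2648]]
(452, 175) [[ 0.6689 -0.0909  0.2649]]
```

Request:
{"name": "apply_moves", "arguments": {
  "targets": [
    [[0.1,0.03,-0.1,0,-1],[0.1,-0.015,-0.1,0,-1],[0.1,-0.015,-0.1,0,-1],[0.1,-0.015,-0.1,0,-1],[0.1,-0.015,-0.1,0,-1],[0.1,-0.015,-0.1,0,-1],[0.1,-0.015,-0.1,0,-1],[0.1,-0.015,-0.1,0,-1]]
  ]
}}

```text
clock: 6.43
eef_pos: [0.6324, -0.0835, 0.2517]
tool_rot: [0.077, 0.997, -0.0, -0.0]
ft_force: [0.5, 0.1, -1.2]
grip_width: 0.018
grasp_force: 58.8
```

Request:
{"name": "apply_moves", "arguments": {
  "targets": [
    [[0.1,-0.015,-0.1,0,-1],[0.1,-0.015,-0.1,0,-1],[0.1,-0.015,-0.1,0,-1],[0.08,-0.015,-0.1,0,-1],[0,0,0,0,-1],[0,0,0,0,-1]]
  ]
}}

```text
clock: 6.93
eef_pos: [0.6471, -0.0858, 0.2357]
tool_rot: [0.077, 0.997, 0.0, -0.001]
ft_force: [0.2, -0.3, -0.3]
grip_width: 0.0179
grasp_force: 58.8
```

Run:
```python
from m import *
o,i2,d2=snap('scene','s4.png'); print(o['eef_pos'],o['ft_force'])
cv2.imwrite('pics/v4.png',cv2.resize(i2[140:220,410:510],(750,600),interpolation=2))
```

```text
[ 0.64708939 -0.08579547  0.23574849] [ 0.20205594 -0.30230672 -0.31501575]
```

View pics/v4.png

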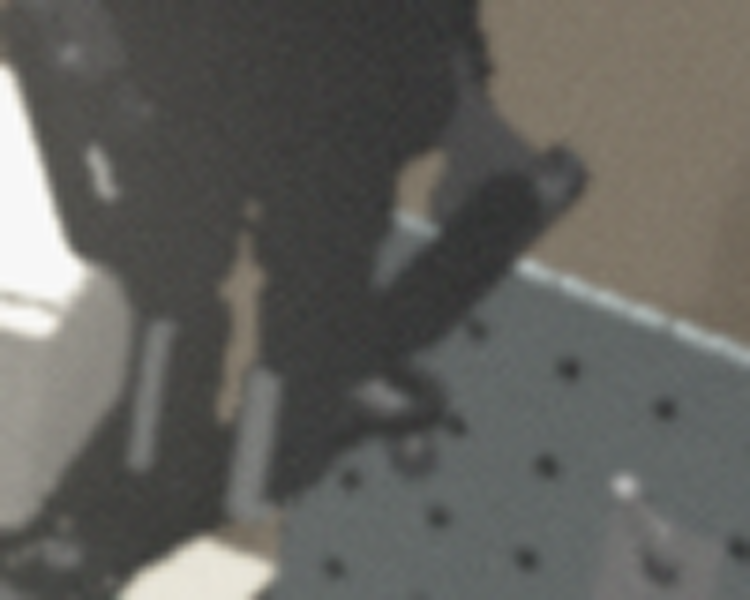

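The bright peg shows inside the eye at (380,390), its root comes out below the ring at (410,455), and there is no contact force. Release.

Request:
{"name": "apply_moves", "arguments": {
  "targets": [
    [[0,0,0,0,0.3],[0,0,0,0,0.3],[0,0,0,0,0.3],[0,0,0,0,0.3],[0,0,0,0,0.3],[0,0,0,0,0.3],[0,0,0,0,0.3],[0,0,0,0,0.3]]
  ]
}}

```text
clock: 7.65
eef_pos: [0.6472, -0.0858, 0.2363]
tool_rot: [0.077, 0.997, -0.0, 0.0]
ft_force: [-0.2, 0.3, 0.6]
grip_width: 0.0559
grasp_force: 0.0
```

Run:
```python
from m import *
o,i2,d2=snap('scene','s5.png'); print(o['eef_pos'],o['ft_force'],o['grip_width'])
cv2.imwrite('pics/v5.png',cv2.resize(i2[150:310,400:540],(525,600),interpolation=2))
```

```text
[ 0.6471836  -0.08577748  0.23633746] [-0.18337447  0.25340939  0.61512322] 0.05586554194203567
```

View pics/v5.png

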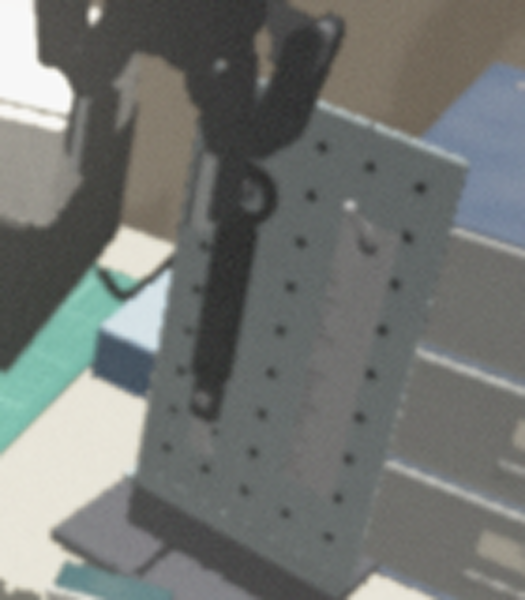

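The cutter hangs down from the free peg with the fingers clear of it. Going back over the strip.

Request:
{"name": "apply_moves", "arguments": {
  "targets": [
    [[-0.4,0,0.5,0,0.6],[-0.4,0,0.5,0,1],[-0.2,0.5,0,-4.86,1],[-0.2,0.6,0,-4.86,1],[0,0.6,0,-4.86,1],[0,0.6,0,-4.86,1],[0,0.6,0,-4.86,1],[0,0.6,0,-4.86,1]]
  ]
}}

```text
clock: 8.37
eef_pos: [0.599, 0.0552, 0.2766]
tool_rot: [0.328, 0.945, 0.0, 0.0]
ft_force: [1.2, 0.1, 0.4]
grip_width: 0.0854
grasp_force: 0.0
```

Request:
{"name": "apply_moves", "arguments": {
  "targets": [
    [[0,0.6,0,-4.86,1],[0,0.6,0,-4.86,1],[0,0.6,0,-4.86,1],[0,0.6,0,-4.86,1],[0,0.6,0,-4.86,1],[0,0.6,0,-4.86,1],[0,0.6,0,-4.86,1],[0,0.6,0,-4.86,1]]
  ]
}}

```text
clock: 9.03
eef_pos: [0.5991, 0.2474, 0.2763]
tool_rot: [0.624, 0.782, 0.0, 0.0]
ft_force: [0.8, 0.0, 0.3]
grip_width: 0.0852
grasp_force: 0.0
```

Request:
{"name": "apply_moves", "arguments": {
  "targets": [
    [[0,0.6,-0.2,-4.86,1],[0,0.6,-0.2,-4.86,1],[0,0.1,-0.3,0,1],[0,0,0,0,1],[0,0,0,0,1],[0,0,0,0,1]]
  ]
}}

```text
clock: 9.53
eef_pos: [0.5994, 0.2975, 0.2488]
tool_rot: [0.686, 0.727, 0.0, 0.0]
ft_force: [0.3, -0.8, 0.1]
grip_width: 0.085
grasp_force: 0.0
```

```bash
cat > strip.py <<'E'
from m import *
def look(f):
    o,im,d=snap('wrist',f+'.png'); json.dump({k:o[k].tolist() for k in('eef_pos','tool_rot')},open(f'pics/{f}.json','w'))
    return o,im,cam('wrist',o)
def board(im,C,z=.057,show=True):
    h=cv2.cvtColor(im,cv2.COLOR_BGR2HSV)
    return h
E
python3 - <<'E'
from strip import *
o,im,C=look('w6'); print(o['eef_pos'],o['tool_rot'],o['clock'],o['grip_width'])
h=cv2.cvtColor(im,cv2.COLOR_BGR2HSV)
print('strip px',h[[200,240,300,340],[325,325,325,325]].tolist(),im[[200,240,300,340],[325]*4].tolist(),'mat',h[[200,300],[400,400]].tolist(),'bar',h[370,[290,320,340]].tolist())
m=cv2.inRange(h,(40,90,20),(85,255,120)); m[:, :250]=0; m[:,390:]=0; m[400:]=0
m=cv2.morphologyEx(m,cv2.MORPH_CLOSE,np.ones((9,9))); m=cv2.morphologyEx(m,cv2.MORPH_OPEN,np.ones((9,9)))
cs=sorted(cv2.findContours(m,0,2)[0],key=cv2.contourArea)[-2:]
for c in cs: print(cv2.contourArea(c),cv2.boundingRect(c),cv2.boxPoints(cv2.minAreaRect(c)).tolist())
g=cv2.cvtColor(im,cv2.COLOR_BGR2GRAY); print('bar col',g[350:392,320].tolist())
E
```

```text
[0.59938351 0.29752995 0.24884113] [6.86287596e-01 7.27330259e-01 3.24947837e-05 1.67977109e-04] 9.5333 0.08499500845302917
strip px [[70, 72, 121], [69, 69, 52], [71, 108, 87], [71, 107, 81]] [[98, 121, 87], [42, 52, 38], [63, 87, 50], [59, 81, 47]] mat [[83, 77, 153], [83, 75, 153]] bar [[0, 1, 189], [165, 3, 190], [150, 1, 188]]
695.5 (278, 181, 26, 42) [[278.0, 181.0], [303.0, 181.0], [303.0, 222.0], [278.0, 222.0]]
6595.5 (282, 236, 65, 118) [[281.4861145019531, 236.0146942138672], [344.0065002441406, 234.22837829589844], [347.3702697753906, 351.9608154296875], [284.8498840332031, 353.74713134765625]]
bar col [69, 67, 57, 131, 203, 200, 197, 197, 198, 202, 145, 165, 195, 190, 189, 185, 185, 185, 186, 187, 189, 189, 187, 186, 186, 184, 188, 204, 119, 125, 125, 132, 146, 149, 132, 125, 126, 126, 126, 134, 131, 126]
```

```bash
cat > strip.py <<'E'
from m import *
def look(f):
    o,im,d=snap('wrist',f+'.png'); json.dump({k:o[k].tolist() for k in('eef_pos','tool_rot')},open(f'pics/{f}.json','w'))
    return o,im,cam('wrist',o)
def mask(im,x0,x1,y0,y1):
    h=cv2.cvtColor(im,cv2.COLOR_BGR2HSV); m=cv2.inRange(h,(45,45,15),(78,255,140)); k=np.zeros_like(m); k[y0:y1,x0:x1]=m[y0:y1,x0:x1]
    k=cv2.morphologyEx(k,cv2.MORPH_OPEN,np.ones((2,2))); k=cv2.morphologyEx(k,cv2.MORPH_CLOSE,np.ones((15,15)))
    c=max(cv2.findContours(k,0,2)[0],key=cv2.contourArea); return c[:,0,:].astype(float)
def rect(im,C,x0,x1,y0,y1,z=.057):
    c=mask(im,x0,x1,y0,y1); P=ray(*C,c,z)[:,:2]
    r=cv2.minAreaRect(P.astype(np.float32)*1000); return c,P,r
E
python3 - <<'E'
from strip import *
im,C=load('w6')
c,P,r=rect(im,C,255,380,130,358); print(c.min(0),c.max(0),r,cv2.boxPoints(r).round(1).tolist())
h=cv2.cvtColor(im,cv2.COLOR_BGR2HSV)
for v in (170,200,260,320): print(v,[(i,*h[v,i].tolist()) for i in list(range(272,292,2))+list(range(334,354,2))])
# side lines by median of row extents
k=np.zeros(im.shape[:2],np.uint8); cv2.fillPoly(k,[c.astype(int)],255)
rows=np.arange(165,345,3); L=np.array([(np.where(k[v])[0].min(),v) for v in rows]);Rr=np.array([(np.where(k[v])[0].max(),v) for v in rows])
for Q in(L,Rr):
    W=ray(*C,Q,.057); f=cv2.fitLine(W[:,:2].astype(np.float32)*1000,cv2.DIST_HUBER,0,.01,.01).ravel(); print(f.round(3),np.degrees(np.arctan2(f[1],f[0])))
g=cv2.cvtColor(im,cv2.COLOR_BGR2GRAY); print(g[140:165,[292,330]].T.tolist(), g[345:385,300].tolist(),g[345:385,340].tolist())
E
```

```text
[267. 149.] [348. 354.] ((595.5054931640625, 255.06094360351562), (72.2253646850586, 197.7090301513672), 5.822316646575928) [[549.5999755859375, 349.70001220703125], [569.5999755859375, 153.10000610351562], [641.5, 160.39999389648438], [621.4000244140625, 357.1000061035156]]
170 [(272, 30, 2, 116), (274, 20, 61, 167), (276, 72, 85, 114), (278, 72, 81, 113), (280, 19, 101, 255), (282, 21, 92, 255), (284, 21, 92, 255), (286, 22, 91, 219), (288, 71, 78, 117), (290, 69, 70, 121), (334, 76, 39, 143), (336, 38, 61, 164), (338, 71, 53, 145), (340, 69, 60, 137), (342, 71, 68, 132), (344, 21, 22, 201), (346, 0, 1, 191), (348, 30, 1, 191), (350, 15, 3, 193), (352, 30, 3, 192)]
200 [(272, 60, 6, 82), (274, 60, 3, 81), (276, 10, 19, 82), (278, 23, 93, 208), (280, 19, 100, 128), (282, 105, 76, 47), (284, 21, 98, 246), (286, 67, 77, 113), (288, 71, 87, 109), (290, 71, 83, 111), (334, 70, 70, 123), (336, 76, 88, 116), (338, 21, 93, 255), (340, 25, 78, 255), (342, 29, 70, 176), (344, 31, 38, 182), (346, 0, 0, 186), (348, 30, 3, 186), (350, 30, 3, 186), (352, 15, 3, 186)]
260 [(272, 30, 2, 163), (274
[... 830 characters left out ...]
934
[ 1.05000e-01 -9.94000e-01  6.30701e+02  2.57887e+02] -83.96654
[[204, 205, 204, 205, 203, 204, 205, 170, 229, 176, 105, 113, 114, 114, 113, 114, 113, 114, 112, 111, 110, 111, 112, 112, 112], [215, 215, 215, 216, 216, 217, 199, 218, 120, 127, 129, 130, 129, 127, 128, 129, 128, 127, 127, 126, 126, 126, 125, 124, 124]] [69, 70, 71, 69, 70, 70, 69, 67, 52, 168, 211, 210, 208, 209, 215, 154, 166, 196, 191, 188, 187, 186, 187, 187, 187, 189, 188, 187, 187, 187, 183, 187, 204, 140, 145, 147, 151, 173, 151, 149] [66, 69, 63, 58, 90, 91, 52, 92, 192, 84, 89, 92, 84, 85, 82, 70, 177, 197, 189, 188, 186, 185, 183, 185, 186, 187, 187, 186, 186, 186, 184, 188, 204, 112, 120, 125, 124, 146, 175, 123]
```

Run:
```python
from strip import *
im,C=load('w6'); h=cv2.cvtColor(im,cv2.COLOR_BGR2HSV).astype(int); g=cv2.cvtColor(im,cv2.COLOR_BGR2GRAY).astype(int)
s=(h[:,:,1]>18)&(h[:,:,1]*h[:,:,2]>1500)
L=[];Rr=[]
for v in range(165,346,2):
    l=[i for i in range(262,300) if s[v,i:i+3].all()]; r=[i for i in range(360,330,-1) if s[v,i-2:i+1].all()]
    if l: L.append((l[0]-.5,v))
    if r: Rr.append((r[0]+.5,v))
fl=[]
for Q in(L,Rr):
    W=ray(*C,Q,.057); f=cv2.fitLine(W[:,:2].astype(np.float32)*1000,cv2.DIST_WELSCH,0,.01,.01).ravel(); fl.append(f)
    y=256; print('x at y=256',f[2]+f[0]/f[1]*(y-f[3]),'ang',np.degrees(np.arctan2(-abs(f[1]),f[0]*-np.sign(f[1]))))
A=ray(*C,[(319,353.3),(311,147.6)],.057)[:,:2]; print('ends',A,np.linalg.norm(A[0]-A[1]),'ctr',A.mean(0))
# bar
for v in(366,370,374): 
    b=[i for i in range(255,375) if h[v,i,1]<12 and g[v,i]>170]; print(v,min(b),max(b),end=' | ')
B=[]
for u in range(285,345,5):
    B.append((u,377.6))
row=[int(np.argmin(np.diff(g[370:384,u])))+370.5 for u in range(285,345,3)]; print(row)
print('edge',ray(*C,[(267.2,377.7),(361.2,377.7)],.053)[:,:2])
for v in range(369,378): print(v,[i for i in range(262,366) if g[v,i]<110])
```

```text
x at y=256 570.62964 ang -84.29274
x at y=256 631.76154 ang -84.205025
ends [[0.61263376 0.15814573]
 [0.59381498 0.35583556]] 0.19858352063769885 ctr [0.60322437 0.25699065]
366 266 359 | 370 266 359 | 374 266 358 | [377.5, 377.5, 377.5, 377.5, 377.5, 377.5, 377.5, 377.5, 377.5, 377.5, 377.5, 377.5, 377.5, 377.5, 377.5, 377.5, 377.5, 377.5, 377.5, 377.5]
edge [[0.56151045 0.12412965]
 [0.65776512 0.12971214]]
369 [272, 273, 274, 275, 276, 277, 278, 346, 347, 348, 349, 350, 351, 352]
370 [272, 273, 274, 275, 276, 277, 278, 279, 344, 345, 346, 347, 348, 349, 350, 351, 352, 353]
371 [272, 273, 274, 275, 276, 277, 278, 279, 346, 347, 348, 349, 350, 351, 352, 353]
372 [271, 272, 273, 274, 275, 276, 277, 278, 279, 346, 347, 348, 349, 350, 351, 352, 353, 354]
373 [271, 272, 273, 274, 277, 278, 279, 346, 347, 348, 353]
374 [271, 272, 273, 274, 275, 276, 277, 278, 346, 347, 348, 349, 350, 351, 352, 353, 354]
375 [271, 272, 273, 274, 275, 276, 277, 278, 347, 348, 349, 350, 351, 352, 353, 354]
376 [272, 273, 274, 275, 276, 277, 278, 347, 348, 349, 350, 351, 352, 353]
377 [273, 274, 275, 276, 277, 347, 348, 349, 350, 351, 352, 353]
```

Strip: centre (0.601,0.257), width 61 and length 199 mm (both match the given sizes), angle 5.7°. Edge: middle (0.608,0.127), angle 3.4°. The gap to the goal is about 150 mm along -y, +8 mm in x and -2.3° of turn. I'll grip the strip's sides 65 mm behind its centre.

Request:
{"name": "apply_moves", "arguments": {
  "targets": [
    [[-0.12,0.3,-0.4,2.3,1],[0,0.3,-0.8,0,1],[0,0,-0.9,0,1],[0,0,-0.9,0,1],[0,0,-0.8,0,1],[0,0,-0.6,0,1],[0,0,-0.4,0,1],[0,0,-0.27,0,1]]
  ]
}}

```text
clock: 10.25
eef_pos: [0.594, 0.3206, 0.0438]
tool_rot: [0.672, 0.741, -0.001, -0.0]
ft_force: [0.6, -0.1, 0.0]
grip_width: 0.0857
grasp_force: 0.0
```

Request:
{"name": "apply_moves", "arguments": {
  "targets": [
    [[0,0,0,0,1],[0,0,0,0,0.8],[0,0,0,0,0.6],[0,0,0,0,0.5],[0,0,0,0,0.4],[0,0,0,0,0.3],[0,0,0,0,0.2],[0,0,0,0,0.2]]
  ]
}}

```text
clock: 10.92
eef_pos: [0.5957, 0.3228, 0.0481]
tool_rot: [0.671, 0.741, 0.002, 0.001]
ft_force: [-0.1, -1.1, 5.8]
grip_width: 0.0588
grasp_force: 62.6
```

Run:
```python
from strip import *
o,im,C=look('w7'); print(o['eef_pos'],o['tool_rot'],o['grip_width'],o['ft_force'],o['grasp_force'],o['clock'])
h=cv2.cvtColor(im,cv2.COLOR_BGR2HSV).astype(int); s=(h[:,:,1]>18)&(h[:,:,1]*h[:,:,2]>1500)
pr=lambda p:(lambda q:(C[0]@q/q[2])[:2].round(1))(C[2].T@(np.array(p)-C[1]))
print('rear end expected px',pr([.5913,.3565,.057]),pr([.5947,.3217,.057]))
for v in range(150,330,12):
    k=np.where((h[v,:,0]>45)&(h[v,:,0]<79)&(h[v,:,1]>45)&(h[v,:,2]<150))[0]; k=k[(k>180)&(k<450)]
    print(v,len(k),(k.min(),k.max()) if len(k) else '')
```

```text
[0.59566414 0.32284172 0.0481264 ] [0.67140059 0.74109184 0.00188485 0.00075383] 0.05875559880781976 [-0.06718459 -1.14629856  5.83555352] 62.633535861968994 10.9167
rear end expected px [308.5 238.4] [308.8 331.9]
150 0 
162 0 
174 0 
186 0 
198 0 
210 0 
222 0 
234 0 
246 103 (np.int64(232), np.int64(403))
258 80 (np.int64(230), np.int64(402))
270 75 (np.int64(230), np.int64(401))
282 61 (np.int64(231), np.int64(400))
294 58 (np.int64(231), np.int64(399))
306 151 (np.int64(232), np.int64(397))
318 157 (np.int64(233), np.int64(397))
```

```bash
cat >> strip.py <<'E'
def sides(im,C,rows,lo,mid,hi,z=.057):
    h=cv2.cvtColor(im,cv2.COLOR_BGR2HSV).astype(int); s=(h[:,:,1]>18)&(h[:,:,1]*h[:,:,2]>1500)
    out=[]
    for a in(0,1):
        Q=[]
        for v in rows:
            k=[i for i in (range(lo,mid) if a==0 else range(hi,mid,-1)) if (s[v,i:i+4] if a==0 else s[v,i-3:i+1]).all()]
            if k: Q.append((k[0]+(a-.5),v))
        W=ray(*C,Q,z)[:,:2]*1000; f=cv2.fitLine(W.astype(np.float32),cv2.DIST_WELSCH,0,.01,.01).ravel(); out.append(f)
        print('side',np.array(Q)[[0,len(Q)//2,-1]].tolist(),f[2:].round(1),np.degrees(np.arctan2(-abs(f[1]),-f[0]*np.sign(f[1]))).round(2))
    return out
E
python3 - <<'E'
from strip import *
im,C=load('w7'); sides(im,C,range(250,300,2),215,270,420)
g=cv2.cvtColor(im,cv2.COLOR_BGR2GRAY).astype(int); print(g[228:250,[260,300,360,390]].T.tolist())
print(ray(*C,[(300,238),(360,238)],.057))
o=json.load(open('pics/w7.json')); M=R.from_quat(o['tool_rot']).as_matrix(); print(M[:,0],M[:,1])
E
```

```text
side [[225.5, 250.0], [227.5, 274.0], [228.5, 298.0]] [564.7 341.1] -84.59
side [[404.5, 250.0], [403.5, 274.0], [402.5, 298.0]] [625.1 347.3] -83.93
[[216, 217, 217, 216, 216, 216, 217, 220, 233, 96, 89, 123, 218, 210, 217, 147, 85, 56, 60, 63, 62, 61], [217, 217, 217, 217, 217, 217, 217, 219, 229, 173, 96, 87, 228, 216, 219, 189, 96, 102, 105, 104, 104, 103], [219, 218, 219, 219, 219, 219, 220, 222, 228, 239, 97, 91, 169, 227, 223, 235, 108, 106, 109, 110, 110, 108], [185, 185, 186, 185, 185, 185, 185, 185, 187, 196, 122, 91, 129, 230, 222, 229, 136, 114, 231, 224, 227, 188]]
[[0.58846184 0.35638016 0.057     ]
 [0.60850028 0.35833609 0.057     ]]
[-0.09844135  0.99514185  0.00141366] [0.99513617 0.09843538 0.00380594]
```

Gripped at 62 N, strip pressed lightly on the block at 6 N. Next: square it, move it close to the pins, and check its lateral position with the top camera.

Request:
{"name": "apply_moves", "arguments": {
  "targets": [
    [[0.05,-0.07,0,-0.6,0.2],[0.05,-0.07,0,-0.6,0.2],[0.05,-0.08,0,-0.6,0.2],[0.05,-0.08,0,-0.5,0.2],[0,0,0,0,0.2],[0,0,0,0,0.2]]
  ]
}}

```text
clock: 11.47
eef_pos: [0.6038, 0.3116, 0.0481]
tool_rot: [0.686, 0.728, 0.003, 0.0]
ft_force: [-0.3, 1.2, 5.8]
grip_width: 0.058
grasp_force: 62.8
```

Run:
```python
from strip import *
o,im,d=snap('top','t8.png'); print(o['eef_pos'],o['tool_rot'].round(3),o['grip_width'],o['ft_force'],o['grasp_force'])
K,e,Rm=cam('top')
big=im[200:262,190:300]; h=cv2.cvtColor(im,cv2.COLOR_BGR2HSV).astype(int)
g=cv2.cvtColor(im,cv2.COLOR_BGR2GRAY).astype(int)
# columns across strip: print transitions
for u in (228,238,248,258,264): print(u,[(v,h[v,u].tolist()) for v in list(range(200,212))+list(range(228,246))])
for u in (272,274,276,278,280,282,284,286): print('bar',u,[(v,g[v,u]) for v in range(194,204)],[(v,g[v,u]) for v in range(232,252)])
for v in(206,215,222,230): print('row',v,g[v,258:292].tolist())
```

```text
[0.60381599 0.31162452 0.04813122] [0.686 0.728 0.003 0.   ] 0.05801509361167025 [-0.29352139  1.20138014  5.80565653] 62.83963680267334
228 [(200, [45, 7, 144]), (201, [40, 5, 144]), (202, [36, 9, 144]), (203, [15, 4, 138]), (204, [34, 15, 140]), (205, [40, 28, 135]), (206, [61, 52, 113]), (207, [61, 66, 108]), (208, [49, 65, 129]), (209, [49, 68, 127]), (210, [64, 62, 116]), (211, [71, 82, 103]), (228, [40, 76, 128]), (229, [29, 94, 154]), (230, [31, 88, 150]), (231, [42, 77, 129]), (232, [55, 63, 105]), (233, [46, 67, 92]), (234, [35, 73, 63]), (235, [27, 40, 57]), (236, [42, 26, 50]), (237, [60, 19, 53]), (238, [48, 24, 53]), (239, [50, 9, 81]), (240, [30, 6, 119]), (241, [47, 14, 127]), (242, [65, 14, 110]), (243, [54, 14, 94]), (244, [42, 18, 71]), (245, [70, 13, 58])]
238 [(200, [54, 9, 146]), (201, [45, 10, 147]), (202, [42, 9, 148]), (203, [50, 10, 149]), (204, [48, 18, 144]), (205, [42, 46, 138]), (206, [32, 75, 130]), (207, [36, 77, 123]), (208, [42, 79, 126]), (209, [60, 66, 109]), (210, [69, 81, 104]), (211, [68, 82, 99]), (228, [64, 72, 103]), (229, [47, 70, 117]), (230
[... 7482 characters left out ...]
(250, np.int64(90)), (251, np.int64(90))]
row 206 [109, 104, 108, 100, 103, 111, 118, 121, 121, 113, 101, 118, 134, 128, 138, 166, 187, 186, 175, 177, 182, 192, 190, 165, 104, 83, 91, 91, 90, 93, 93, 91, 86, 93]
row 215 [91, 92, 89, 94, 99, 101, 93, 91, 89, 95, 86, 87, 89, 97, 132, 172, 193, 197, 191, 193, 195, 191, 182, 154, 101, 87, 89, 88, 89, 89, 92, 86, 86, 88]
row 222 [99, 102, 98, 94, 100, 96, 94, 88, 87, 94, 107, 111, 97, 95, 121, 154, 177, 192, 195, 199, 195, 194, 190, 175, 143, 103, 83, 84, 82, 87, 85, 84, 87, 87]
row 230 [127, 103, 111, 120, 116, 108, 115, 106, 109, 115, 110, 103, 119, 131, 120, 125, 164, 188, 196, 195, 194, 196, 192, 189, 162, 100, 85, 88, 87, 91, 91, 90, 86, 87]
```

Run:
```python
from strip import *
K,e,Rm=cam('top'); r=lambda L,z:(ray(K,e,Rm,L,z)[:,:2]*1000).round(1)
S=r([(228,205),(248,204.6),(264,204.2),(228,233.5),(248,232.8),(264,232.2)],.057); print(S.tolist())
for i in(0,3): print('ang',np.degrees(np.arctan2(S[i+2,1]-S[i,1],S[i+2,0]-S[i,0])))
B=r([(277,198.3),(277,242.8)],.053); print('bar',B.tolist(),B.mean(0))
im=cv2.imread('pics/t8.png'); g=cv2.cvtColor(im,6).astype(float)
for lo,hi in((199,209),(233,242)):
    w=np.clip(150-g[lo:hi,273:283],0,None); v,u=np.mgrid[lo:hi,273:283]; print('pin',(w*u).sum()/w.sum(),(w*v).sum()/w.sum(),r([((w*u).sum()/w.sum(),(w*v).sum()/w.sum())],.060))
n=np.array([.0593,-.9982]); t=np.array([.9982,.0593])
for b in S: print(((b-B.mean(0))@t).round(1),end=' ')
# edge: bar front in columns, at rows
ed=[]
for v in(212,215,218,222,225,228): 
    k=np.diff(g[v,276:288]); ed.append((276.5+(k*np.arange(11)).sum()/k.sum() if 0 else 276+np.interp(-140,-g[v,278:287],np.arange(2,11)),v))
E=r(ed,.053); print('\nedge',E.tolist())
```

```text
[[638.0, 241.1], [639.3, 198.6], [640.5, 164.6], [576.9, 239.7], [578.7, 197.5], [580.2, 163.7]]
ang -88.12825503471124
ang -87.51371869219886
bar [[654.3, 137.2], [558.2, 136.1]] [606.25 136.65]
pin 278.3511338697879 203.09070958302854 [[642.6 133.9]]
pin 277.6719319562576 237.54191980558932 [[568.7 134.5]]
37.9 36.7 35.8 -23.2 -23.9 -24.4 
edge [[624.6, 127.6], [618.1, 127.6], [611.6, 126.9], [602.9, 125.7], [596.5, 124.7], [590.0, 124.9]]
```

The strip is parallel to the block but about 7 mm to +x of the axis, because I took the whole x shift before sliding. I'll correct that now and re-measure.

Request:
{"name": "apply_moves", "arguments": {
  "targets": [
    [[-0.06,0,0,0,0.2],[-0.06,0,0,0,0.2],[-0.05,0,0,0,0.2],[0,0,0,0,0.2],[0,0,0,0,0.2]]
  ]
}}

```text
clock: 11.93
eef_pos: [0.5976, 0.311, 0.0481]
tool_rot: [0.686, 0.728, 0.003, 0.001]
ft_force: [2.2, -0.1, 5.4]
grip_width: 0.0583
grasp_force: 63.4
```

```bash
cat > top.py <<'E'
from strip import *
# sub-pixel strip sides, bar sides in the top view (mean of 3 frames)
def topm():
    o=get_obs(); I=np.mean([imaging.camera('top')[0].astype(float) for _ in range(3)],0); cv2.imwrite('pics/t_%d.png'%(o['clock']*100),I)
    return o,I,cam('top')
def cross(p,lo,hi,lev):  # first crossing of level between lo and hi (step sign)
    st=1 if hi>lo else -1
    for i in range(lo,hi,st):
        a,b=p[i]-lev,p[i+st]-lev
        if a*b<=0 and a!=b: return i+st*a/(a-b)
    return np.nan
E
python3 - <<'E'
from top import *
o,I,C=topm(); print(o['eef_pos'],o['ft_force'],o['grip_width'])
h=cv2.cvtColor(I.astype(np.uint8),cv2.COLOR_BGR2HSV).astype(float); S=h[:,:,1]; V=h[:,:,2]
up=[];dn=[]
for u in range(228,270,2):
    up.append((u,cross(S[:,u],198,215,30))); dn.append((u,cross(V[:,u],240,226,80)))
up=np.array(up);dn=np.array(dn)
print('up',up[:,1].round(1).tolist()); print('dn',dn[:,1].round(1).tolist())
t=np.array([.9982,.0593]); g=V
bu=[(u,cross(V[:,u],193,204,125)) for u in(274,276,278,280)]; bd=[(u,cross(V[:,u],246,238,140)) for u in(274,276,278,280)]
print(np.round(bu,1).tolist(),np.round(bd,1).tolist())
r=lambda L,z:ray(*C,L,z)[:,:2]*1000
B=(np.median(r(bu,.053),0)+np.median(r(bd,.053),0))/2
for n,Q in(('up',up),('dn',dn)):
    W=r(Q[~np.isnan(Q[:,1])],.057); f=np.polyfit(W[:,1],W[:,0],1); print(n,'lateral',((W-B)@t).round(1)[[0,5,10,15,-1]],np.degrees(np.arctan(f[0])))
E
```

```text
[0.59758762 0.31100136 0.04811666] [ 2.2385065  -0.06231817  5.42318964] 0.05829803058374055
up [198.8, 198.8, 198.7, 198.7, 198.8, 198.7, 198.7, 198.6, 207.4, 207.1, 207.1, 207.0, 206.5, 206.4, 206.5, 206.6, 206.5, 206.6, 206.5, 206.4, 206.4]
dn [236.2, 236.3, 236.3, 236.4, 236.4, 235.9, 235.6, 235.3, 235.1, 239.9, 234.9, 234.8, 235.2, 235.7, 235.6, 235.3, 239.9, 239.7, 239.8, 239.7, 239.7]
[[274.0, 197.4], [276.0, 197.4], [278.0, 197.5], [280.0, 197.7]] [[274.0, 244.8], [276.0, 242.5], [278.0, 242.5], [280.0, 242.4]]
up lateral [50.  49.2 29.9 30.  29.4] 14.297005203784511
dn lateral [-30.2 -30.7 -29.6 -31.6 -42.1] 4.526963604069002[ WARN:0@1.668] global loadsave.cpp:1063 imwrite_ Unsupported depth image for selected encoder is fallbacked to CV_8U.
```

The strip is now centred within about 0.5 mm of the bar axis. Slide it along the block axis.

Request:
{"name": "apply_moves", "arguments": {
  "targets": [
    [[0.012,-0.2,0,0,0.2],[0.012,-0.2,0,0,0.2],[0.012,-0.2,0,0,0.2],[0.012,-0.2,0,0,0.2],[0.012,-0.2,0,0,0.2],[0.012,-0.2,0,0,0.2],[0.012,-0.2,0,0,0.2],[0.012,-0.2,0,0,0.2]]
  ]
}}

```text
clock: 12.75
eef_pos: [0.6007, 0.2484, 0.0481]
tool_rot: [0.686, 0.728, 0.003, -0.0]
ft_force: [-0.6, 4.8, 7.4]
grip_width: 0.0582
grasp_force: 63.7
```

Request:
{"name": "apply_moves", "arguments": {
  "targets": [
    [[0.012,-0.2,0,0,0.2],[0.012,-0.2,0,0,0.2],[0.012,-0.2,0,0,0.2],[0.012,-0.2,0,0,0.2],[0.012,-0.2,0,0,0.2],[0.012,-0.2,0,0,0.2],[0.012,-0.2,0,0,0.2],[0,0,0,0,0.2]]
  ]
}}

```text
clock: 13.42
eef_pos: [0.6043, 0.1906, 0.0481]
tool_rot: [0.686, 0.727, 0.002, 0.001]
ft_force: [-0.9, 1.3, 8.6]
grip_width: 0.0581
grasp_force: 63.7
```

```bash
python3 - 2>/dev/null <<'E'
from top import *
o,I,C=topm(); print(o['eef_pos'],o['tool_rot'].round(3),o['ft_force'],o['grip_width'],o['clock'])
h=cv2.cvtColor(I.astype(np.uint8),cv2.COLOR_BGR2HSV).astype(int); g=cv2.cvtColor(I.astype(np.uint8),6)
print('pred lead col'); K,e,Rm=C
pr=lambda p:(lambda q:(K@q/q[2])[:2].round(1))(Rm.T@(np.array(p)-e))
ed=np.array([.6065,.1258]); n=np.array([.0593,-.9982])
for s in(0,.04,.08,.108,.12): print(s,pr([*(ed+s*n),.057 if s else .053]))
for v in(208,216,224): print(v,g[v,270:350].tolist())
K2,e2,R2=cam('scene'); i,d=imaging.camera('scene'); cv2.imwrite('pics/s9.png',i)
q=lambda p:(lambda q:(K2@q/q[2])[:2].round(1))(R2.T@(np.array(p)-e2)); print('scene edge/lead',q([*ed,.053]),q([*(ed+.12*n),.057]))
E
```

```text
[0.60427641 0.19064715 0.04810894] [0.686 0.727 0.002 0.001] [-0.86510261  1.33635409  8.58100225] 0.058108193429640666 13.4167
pred lead col
0 [282.1 220.4]
0.04 [300.7 219.2]
0.08 [319.4 218.2]
0.108 [332.4 217.6]
0.12 [338.  217.3]
208 [122, 138, 151, 156, 151, 132, 118, 110, 100, 103, 107, 117, 122, 122, 121, 116, 104, 98, 106, 118, 117, 135, 148, 139, 134, 121, 102, 115, 131, 120, 117, 118, 120, 119, 123, 115, 96, 95, 107, 118, 142, 152, 125, 106, 93, 87, 103, 123, 133, 129, 117, 115, 109, 106, 103, 89, 85, 92, 104, 110, 94, 85, 83, 84, 82, 81, 81, 83, 82, 79, 91, 106, 123, 125, 128, 127, 128, 125, 124, 125]
216 [92, 89, 109, 145, 152, 113, 90, 95, 99, 92, 91, 93, 90, 90, 96, 100, 97, 93, 93, 87, 94, 116, 140, 135, 102, 88, 87, 87, 88, 87, 95, 94, 86, 85, 88, 85, 85, 84, 83, 91, 114, 132, 119, 92, 82, 80, 83, 88, 94, 89, 85, 84, 90, 97, 92, 82, 77, 79, 82, 92, 95, 87, 84, 84, 81, 82, 82, 81, 83, 82, 86, 104, 123, 127, 129, 126, 125, 124, 124, 126]
224 [137, 130, 121, 110, 97, 83, 77, 90, 103, 107, 97, 93, 90, 91, 89, 90, 92, 98, 103, 93, 89, 106, 141, 148, 109, 88, 91, 96, 97, 89, 85, 84, 83, 83, 84, 89, 101, 103, 92, 89, 111, 137, 131, 96, 85, 89, 94, 91, 83, 80, 80, 79, 79, 79, 81, 85, 83, 80, 84, 101, 108, 93, 85, 87, 83, 83, 85, 84, 81, 81, 85, 103, 119, 124, 127, 127, 124, 126, 126, 124]
scene edge/lead [321.9 249.1] [374.1 269.3]
```

The score lines read at columns 273.7, 292.4 and 311.1, spaced 40 mm as they should be. The edge is at about 281.8, so 17.3 mm remain; the wrist-based dead reckoning gives 17.6 mm.

Request:
{"name": "apply_moves", "arguments": {
  "targets": [
    [[0.007,-0.12,0,0,0.2],[0.007,-0.12,0,0,0.2],[0.007,-0.12,0,0,0.2],[0.005,-0.075,0,0,0.2],[0,0,0,0,0.2],[0,0,0,0,0.2],[0,0,0,0,0.2]]
  ]
}}

```text
clock: 14.2
eef_pos: [0.6053, 0.1743, 0.0481]
tool_rot: [0.686, 0.728, 0.003, 0.001]
ft_force: [-0.2, 2.1, 7.2]
grip_width: 0.058
grasp_force: 63.7
```

```bash
cat > chk.py <<'E'
from top import *
o,I,C=topm(); print(o['eef_pos'],o['tool_rot'].round(4),o['ft_force'],o['grip_width'],o['grasp_force'],o['clock'])
g=cv2.cvtColor(I.astype(np.uint8),6).astype(float); r=lambda L,z:ray(*C,L,z)[:,:2]*1000
for c0 in(282,300.7,319.4):
    Q=[]
    for v in range(209,229):
        a=int(c0)-4; w=g[v,a:a+9]; w=np.clip(w-np.percentile(w,50),0,None); Q.append((a+(w*np.arange(9)).sum()/max(w.sum(),1),v))
    Q=np.array(Q); W=r(Q,.057); f=cv2.fitLine(W.astype(np.float32),cv2.DIST_WELSCH,0,.01,.01).ravel(); print('score col',np.median(Q[:,0]).round(2),f[2:].round(1),'ang',np.degrees(np.arctan(f[1]/f[0])).round(2))
# bar front edge outside the strip
E=[]
for v in list(range(199,201))+list(range(234,242)):
    E.append((cross(g[v],276,288,135),v))
E=np.array(E); print(E.round(1).tolist()); E=E[~np.isnan(E[:,0])]; print('edge',r(E,.053).round(1).tolist())
E
python3 chk.py 2>/dev/null
```

```text
[0.60528246 0.17430344 0.04809585] [6.858e-01 7.278e-01 2.600e-03 5.000e-04] [-0.15272557  2.07148088  7.24766644] 0.05797437486749944 63.72543811798096 14.2
score col 279.1 [604.5 132.1] ang 0.57
score col 299.98 [612.2  87.5] ang 3.41
score col 318.65 [615.8  47.6] ang 2.07
[[278.5, 199.0], [280.0, 200.0], [nan, 234.0], [nan, 235.0], [nan, 236.0], [nan, 237.0], [nan, 238.0], [nan, 239.0], [nan, 240.0], [nan, 241.0]]
edge [[652.8, 134.0], [650.6, 130.7]]
```

```bash
ls pics|grep t_; python3 - 2>/dev/null <<'E'
from top import *
import glob
C=cam('top'); r=lambda L,z:ray(*C,L,z)[:,:2]*1000
f0=sorted(glob.glob('pics/t_11*.png'))[-1]
g=cv2.imread(f0,0).astype(float)
E=np.array([(cross(g[v],278,288,.5*(g[v,277:280].max()+g[v,286:292].mean())),v) for v in range(209,234)])
W=r(E[~np.isnan(E[:,0])],.053); p=np.polyfit(W[:,0],W[:,1],1); print('edge y at x=.6098',np.polyval(p,609.8),'ang',np.degrees(np.arctan(p[0])),np.std(W[:,1]-np.polyval(p,W[:,0])))
E
```

```text
t_1193.png
t_1341.png
t_1420.png
edge y at x=.6098 126.59657581509583 ang 4.128015306451606 0.47281958006688024
```

Third score is about 0.8 to 1.3 mm short of the edge, so nudge 1 mm.

Request:
{"name": "apply_moves", "arguments": {
  "targets": [
    [[0.002,-0.026,0,0,0.2],[0,0,0,0,0.2],[0,0,0,0,0.2],[0,0,0,0,0.2]]
  ]
}}

```text
clock: 14.68
eef_pos: [0.6053, 0.1739, 0.0481]
tool_rot: [0.686, 0.728, 0.003, 0.0]
ft_force: [-0.1, 3.0, 8.4]
grip_width: 0.0584
grasp_force: 63.7
```

```bash
sed -i '/# bar front/,$d' chk.py
cat >> chk.py <<'E'
S=cv2.cvtColor(I.astype(np.uint8),cv2.COLOR_BGR2HSV)[:,:,2].astype(float)
K,e,Rm=cam('scene'); i,d=imaging.camera('scene')
# flatness: heights on the overhanging boards from scene depth
ed=np.array([.608,.1266]); n=np.array([.0593,-.9982])
for s in(.02,.06,.1):
    q=Rm.T@(np.array([*(ed+s*n),.057])-e); u,v=(K@q/q[2])[:2]; P=np.array([dep(K,e,Rm,[(u+a,v+b)],d)[0,2] for a in(-3,0,3) for b in(-2,0,2)]); print('z at',s,np.median(P).round(4))
K,e,Rm=cam('scene'); v,u=np.mgrid[195:270:2,440:480:2]; P=dep(K,e,Rm,np.c_[u.ravel(),v.ravel()],d); dk=np.array(i)[v.ravel(),u.ravel()].max(1)<55; print('dark px by rack',dk.sum(),np.median(P[dk],0).round(3))
E
python3 chk.py 2>/dev/null
```

```text
[0.60528368 0.17387304 0.04809366] [6.856e-01 7.279e-01 2.900e-03 1.000e-04] [-0.09123941  3.03714701  8.38956316] 0.05844910752730253 63.71285676956177 14.6833
score col 279.08 [607.7 132.1] ang 0.55
score col 300.33 [609.9  86.9] ang 2.96
score col 318.77 [613.4  47.1] ang 2.51
z at 0.02 0.056
z at 0.06 0.0566
z at 0.1 0.0556
dark px by rack 66 [ 0.715 -0.106  0.152]
```

Request:
{"name": "apply_moves", "arguments": {
  "targets": [
    [[0.001,-0.02,0,0,0.2],[0,0,0,0,0.2],[0,0,0,0,0.2],[0,0,0,0,0.2]]
  ]
}}

```text
clock: 15.22
eef_pos: [0.6054, 0.1733, 0.0481]
tool_rot: [0.686, 0.728, 0.003, 0.0]
ft_force: [-0.9, 4.4, 7.7]
grip_width: 0.0585
grasp_force: 63.7
```

```bash
python3 chk.py 2>/dev/null
```

```text
[0.60536554 0.17326809 0.0481124 ] [0.6856 0.728  0.0031 0.    ] [-0.91424587  4.40318311  7.6902404 ] 0.058510298093290135 63.70041847229004 15.2167
score col 279.1 [612.  132.1] ang 1.13
score col 300.53 [612.2  86.4] ang 2.57
score col 319.22 [614.5  46.7] ang 3.37
z at 0.02 0.0556
z at 0.06 0.056
z at 0.1 0.0543
dark px by rack 50 [ 0.715 -0.106  0.148]
```

```bash
python3 -c "
from workcell import order
print(order.job_done())"
```

```text
the job is handed in; nothing more can be done
None
```

I handed the job in at about 15 s: the cutter hangs on the free peg, and the gripper holds the strip flat on the block with three boards past the edge and the third score within about 0.5 mm of it by camera.

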